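# Size two oranges on the fruit grader

### The arm

A 6-joint arm with a two-finger parallel gripper is mounted at the origin on a cart in front of the work surface, level with it; the furniture and walls round the work are solid. World frame = base frame: x ahead of the robot, y to its left, z up, the work surface at z = 0. Lengths are in mm, angles in rad, forces in N, time in s.
With the tool pointing down it reaches from about 325 to 925 mm from the base axis. Payload 3.1 kg.
Tool frame: the origin (TCP) lies at the centre of the arm's flange, where the gripper is bolted on; the fingertips stand 173 mm ahead of it and the grasp point (between the pads) lies 155 mm ahead of it; z points along the fingers, y is the line along which they close (so a half turn about z gives the same grasp; the last joint's range is limited). The gripper opens to 85 mm and grips with 20 to 120 N. Pads are 22 mm wide; open, the fingers measure 114 mm over their backs; the gripper's body (76 mm by 85 mm) begins 54 mm behind the grasp point. The pads swing forward as they close: fully open they stand 13 mm farther back than shut.
Start: joints at [-1.314, 0.217, 1.613, -0, 1.311, -0.112], TCP at [225.332, -582.981, 404.7] pointing down, gripper open.
Joint ranges: [-2.75, 2.75], [-0.78, 2.1], [0.31, 2.55], [-1.13, 4.27], [0.13, 2.63], [-2.58, 2.58]. Speed limits (rad/s): [2.79, 2.79, 3.14, 3.14, 3.14, 3.14].

### API

Orientations are given as a unit quaternion [x, y, z, w].
In Python, from station import * gives the robot as it stands.
- The arm moves only by the tool jog_arm, never from a script. Its argument "plan" is one flat list of numbers, 7 for each row, row after row: the shift along the tool's x, y, z in mm, then the turn, a rotation vector about the tool's x, y, z in degrees, then the finger opening in mm, from 0 to 85.4. In form: [dx, dy, dz, wx, wy, wz, grip, dx, dy, dz, wx, wy, wz, grip, ...]. A call has 1 to 8 rows; each row shifts and turns the commanded pose from where the row before left it, along the tool's axes as they then stand; what a row does not reach is not made up. A row lasts 1/8 s, in which the tool goes at most 62.5 mm and 10.7 degrees, less where a joint would pass 70% of its speed; a pose out of reach is approached as far as the arm can. A call is refused whole if a number of a shift passes 62.5 or a number of a turn 10.7, either way. A call with a gripper value outside its range is refused whole. The fingers move at their own pace and stop on an object; "newtons" is the grip in N (left out, the last holds). Time passes only in rows, so rows that do not move let the fingers close. It gives the time, the measured TCP pose, the force, the opening and the grip force at its end, in the units of the state.
- get_state(): the state, without advancing time (a new reading comes with each control period).
- grab_frame(name): name is "scene" or "top" or "wrist"; returns a dict with "pixels" (400x640x3 uint8, blue, green, red), "fx", "fy", "cx", "cy" (pixels), "R" (3x3) and "t" (3): a world point X has camera coordinates R X + t. Camera axes: x right, y down, z forward; pixel columns grow to the right and rows downward; lengths in mm; the calibration is good to about 2 mm. A picture is of the moment at which its call begins. There is no depth.
- close_job(): hands the job in; it is judged then, once.
The state is a dict: "clock": time; "joint_pos": joint angles; "qd": joint speeds; "tau": joint torques, N m; "ee_pos": TCP position; "tool_rot": TCP orientation; "force": force on the tool from outside, world axes, zero at the start; "torque": the same for the moment, N m; "finger_gap": opening from 0.0 (shut) to 1.0 (fully open); "finger_force": force on a finger pad.
Only numpy, scipy, OpenCV 4.12 (cv2) and the standard library are available. Lean on these libraries where they do the work, as an engineer would, in place of code of your own. Each camera call takes 0.05 s, during which the arm holds its last target. There are 200 camera calls.

### The job

Size the two oranges with the fruit grader, without touching the fruit: first push the catch drawer fully home under the rails, then press the black lever pad down far enough to tip the fruit tray so the oranges run down the rails and each drops into its own hole in the drawer. Let the lever come back up so that the tray lies level again, and leave the things standing around where they are.

Things in the scene. Friction and masses are not known exactly. Their poses are not given: they have to be found in the camera images.
- drawer_handle (a point): Middle of the round steel bow handle (bar 12 mm thick, 90 mm long, along this frame's x) of the catch drawer at the grader's low right end. Bar axis 38 mm above the worktop, 34 mm clear of the drawer front. This frame's +y is the level direction that pushes the drawer home; z is up. Once home, the bar lies 53 mm outside the grader's end board, whose top is 112 mm high
- drawer (a joint): Catch drawer slide in m: 0 = fully home against its stop, grows as it is pulled out (up to 0.11). It starts pulled out. About 4 N of friction; stays where it is left
- lever_pad (a point): Centre of the top of the round black lever pad, 42 mm across, on the robot's side of the grader, 133 mm above the worktop at rest. It swings down 39 mm on an 88 mm steel arm about the tray's hinge (level, along the grader's x) and takes up to 9 N; let go, it rises by the tray's weight. In +x, the side board is 31 mm from the pad's centre, top up to 138 mm high; fruit rolls by behind it, up to 180 mm high
- tray (a joint): Tipping angle of the fruit tray in rad: 0 = lying level at rest, 0.45 = tipped fully forward (stop). The lever is part of the tray. The fruit begins to roll out between 0.19 and 0.3 rad
- small_orange: The small orange, a ball 52 mm across, 75 g; the origin is its centre. It starts on the slatted tray at the high left-hand end of the grader
- large_orange: The large orange, a ball 74 mm across, 210 g; the origin is its centre. It starts on the slatted tray too; either of the two may be in front
- small_seat (a point): Where the centre of the small orange is when it sits in the 40 mm round hole of the drawer's seat board (inner compartment). Moves with the drawer; with the drawer home it lies under the first widening of the rails (60 mm clear), through which only the small orange falls
- large_seat (a point): Where the centre of the large orange is when it sits in the 58 mm round hole of the drawer's seat board (outer compartment). Moves with the drawer; with the drawer home it lies under the second widening of the rails (86 mm clear), where the large orange falls through
- grader: The wooden fruit grader, fixed to the worktop, 136 mm wide, 460 mm long without handle, 142 mm high (fruit on the tray up to 182). Wall cabinets hang behind it, from x = 0.62 m on and 0.47 m above the worktop: keep the arm clear; origin on the worktop at mid-width; its +y points uphill (to the tray, on the robot's left), its -y downhill to the drawer front, its -x to the robot side
- lemon: Yellow lemon, 78x55 mm, bystander on the right of the worktop; origin at its underside as it first lay
- lime: Green lime, 55x46 mm, bystander on the right; origin at its underside as it first lay
- salt_bowl: Small white bowl, 88 mm across, 45 mm high, bystander on the left; origin at the centre of its underside
- wooden_spoon: Wooden spoon, 311 mm long, lying behind the grader; origin at its middle
There are look-alikes about, which are no part of the job. Leave any blue, turquoise or white look-alike of the small_orange alone.

How it is judged:
By the outcome, as a careful person would: the job done as asked, in the order asked, and still so for the second after the job is handed in, with the robot touching nothing.
It also fails if it takes over 50 s, if anything falls off the work surface, if the arm or the gripper's body presses on something with over 40 N, if the wrist force passes 120 N, or if a joint passes its speed limit or range.

## Working session

There is one attempt and no reset: what is moved stays moved. The work goes in short steps, Python scripts to look and compute and a tool call to move; the robot and the scene stay as the last step left them, time stands still between calls to the robot, and variables do not carry over. Pictures are saved under pics/ and viewed, at most 10 in all, crops included, and the job is handed in when it is done.

Besides the shell and the picture viewer there is one more tool, called after "Call:" by a JSON object that holds its "method" and its "body". jog_arm: Moves the arm, as the interface text tells. Its arguments: {"type":"object","properties":{"plan":{"type":"array","items":{"type":"number"}},"newtons":{"type":"number"}},"required":["plan"]}

```bash
mkdir -p pics; ls; python3 - <<'E'
from station import *
import cv2,pickle
s=get_state();print({k:s[k] for k in('clock','ee_pos','tool_rot','force')})
for n in('scene','top'):
    f=grab_frame(n);cv2.imwrite(f'pics/{n}0.png',f['pixels']);pickle.dump(f,open(f'pics/{n}0.pkl','wb'));print(n,f['fx'],f['R'],f['t'])
E
```

```text
pics
{'clock': 0.0, 'ee_pos': array([ 225.21802113, -582.57202325,  403.31926012]), 'tool_rot': array([ 9.83049547e-01,  1.83335861e-01, -6.52003722e-05, -1.24347680e-03]), 'force': array([ 0.42167986, -0.53982059, -0.09996749])}
scene 376.5347862602252 [[-0.80181011 -0.59714878 -0.02266896]
 [-0.23984325  0.35632667 -0.903054  ]
 [ 0.54733514 -0.71864083 -0.42892843]] [380.19152211 270.10870595 882.83540072]
top 371.66671737406017 [[ 0.02491797 -0.99968741 -0.00204404]
 [-0.99742071 -0.02472369 -0.06738443]
 [ 0.06731283  0.00371785 -0.99772499]] [-100.63154176  538.80845878 1411.82310779]
```

View pics/scene0.png

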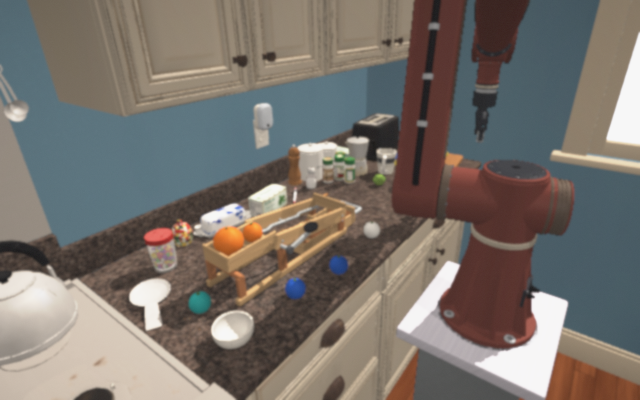

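View pics/top0.png

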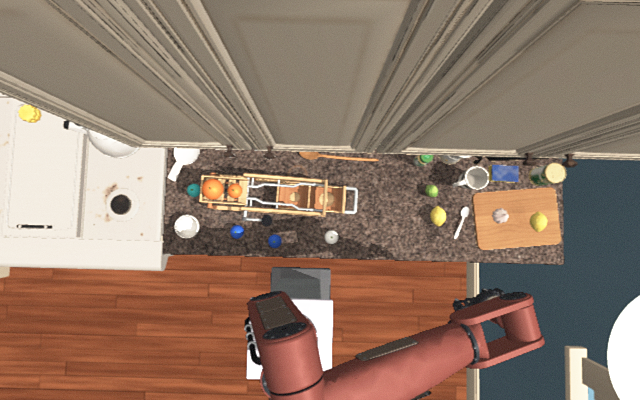

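The scene view shows the grader at (210–350, 195–295), with the oranges at (229,241) and (252,232), the black pad at about (311,228) and the drawer at the right end. In the top view the handle bow is at about (356,200) and the pad at about (265,220). The blue, teal and white balls are look-alikes. I'll enlarge both views.

```bash
python3 - <<'E'
import cv2,numpy as np
a=cv2.imread('pics/top0.png')[165:255,185:375];b=cv2.imread('pics/scene0.png')[180:310,190:400]
a=cv2.resize(a,(760,360),interpolation=cv2.INTER_CUBIC);cv2.imwrite('pics/c1.png',a)
b=cv2.resize(b,(798,494),interpolation=cv2.INTER_CUBIC);cv2.imwrite('pics/c2.png',b)
E
```

```text
(no output)
```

View pics/c1.png

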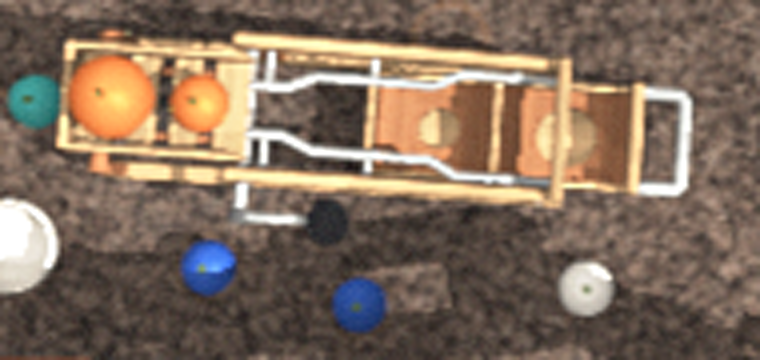

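View pics/c2.png

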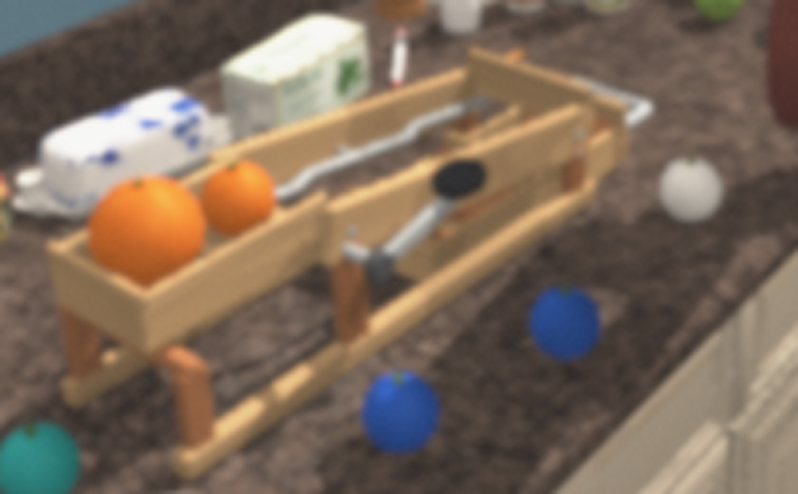

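Crop 1 shows the pad centre at crop (326,222), i.e. full (266.5,220.5). The handle bar runs at crop x≈684 from y=92 to 192, i.e. full (356,200.5). The small orange is at the front of the tray. Crop 2 puts the pad at (460,179), i.e. scene (311,227). The only black disc on a steel arm is the pad; the blue, teal and white balls stay put.

```bash
cat > h.py <<'E'
import numpy as np,pickle,cv2
from scipy.spatial.transform import Rotation as Ro
def ray(f,p):
    R=np.array(f['R']);t=np.array(f['t'])
    return -R.T@t, R.T@np.array([(p[0]-f['cx'])/f['fx'],(p[1]-f['cy'])/f['fy'],1])
def plane(f,p,z):
    o,d=ray(f,p);return o+d*(z-o[2])/d[2]
def tri(a,b):
    (o1,d1),(o2,d2)=a,b
    s=np.linalg.lstsq(np.c_[d1,-d2],o2-o1,rcond=None)[0]
    p,q=o1+s[0]*d1,o2+s[1]*d2
    return (p+q)/2,np.linalg.norm(p-q)
def proj(f,X):
    c=np.array(f['R'])@X+f['t'];return c[0]/c[2]*f['fx']+f['cx'],c[1]/c[2]*f['fy']+f['cy']
E
python3 - <<'E'
from h import *
np.set_printoptions(precision=1,suppress=True)
T=pickle.load(open('pics/top0.pkl','rb'));S=pickle.load(open('pics/scene0.pkl','rb'))
c=lambda x,y:(185+(x+.5)/4-.5,165+(y+.5)/4-.5)
s=lambda x,y:(190+(x+.5)/3.8-.5,180+(y+.5)/3.8-.5)
# black pad by mask
for f,(u,v) in((T,(266,220)),(S,(311,227))):
    g=f['pixels'][v-9:v+10,u-9:u+10].max(2);m=(g<45).astype(np.uint8)
    n,l,st,ce=cv2.connectedComponentsWithStats(m);i=1+st[1:,4].argmax();print('pad',ce[i]+[u-9,v-9],st[i])
print('pad tri',tri(ray(T,c(326,222)),ray(S,s(460,179))))
print('handle',plane(T,c(684,142),38),plane(T,c(684,97),38),plane(T,c(684,187),38))
print('handle scene far corner tri',tri(ray(T,c(684,97)),ray(S,s(645,104))))
for n,p in dict(endA=(565,60),endB=(557,203)).items():print(n,plane(T,c(*p),112))
for n,p in dict(railA=(240,38),railB=(560,65),rA=(260,178),rB=(550,200)).items():print(n,plane(T,c(*p),140 if p[0]<300 else 112))
for n,p in dict(b1=(208,267),b2=(359,305),w=(586,289)).items():print(n,plane(T,c(*p),26))
E
```

```text
pad [263. 220.] [5 8 3 3 5]Traceback (most recent call last):
  File "<stdin>", line 9, in <module>
ValueError: attempt to get argmax of an empty sequence
```

```bash

python3 - <<'E'
from h import *
np.set_printoptions(precision=1,suppress=True)
T=pickle.load(open('pics/top0.pkl','rb'));S=pickle.load(open('pics/scene0.pkl','rb'))
c=lambda x,y:(185+(x+.5)/4-.5,165+(y+.5)/4-.5)
s=lambda x,y:(190+(x+.5)/3.8-.5,180+(y+.5)/3.8-.5)
print('pad tri',tri(ray(T,c(326,222)),ray(S,s(460,179))),plane(T,c(326,222),133))
print('handle',plane(T,c(684,142),38),plane(T,c(684,97),38),plane(T,c(684,187),38))
print('handle scene far corner tri',tri(ray(T,c(684,97)),ray(S,s(645,104))))
for n,p in dict(endA=(565,60),endB=(557,203)).items():print(n,plane(T,c(*p),112))
for n,p in dict(railA=(240,38),railB=(560,65),rA=(260,178),rB=(550,200)).items():print(n,plane(T,c(*p),140 if p[0]<300 else 112))
for n,p in dict(b1=(208,267),b2=(359,305),w=(586,289)).items():print(n,plane(T,c(*p),26))
st=__import__('station').get_state();print(Ro.from_quat(st['tool_rot']).as_matrix())
E
```

```text
pad tri (array([448. ,  89.9, 128.2]), np.float64(1.244258618039116)) [448.5  89.6 133. ]
handle [ 532.8 -233.9   38. ] [ 575.6 -233.1   38. ] [ 490.2 -234.6   38. ]
handle scene far corner tri (array([ 546.7, -253.1,   17.3]), np.float64(71.2981649918872))
endA [ 599.6 -117.9  112. ]
endB [ 470.7 -113.7  112. ]
railA [608.8 170.2 140. ]
railB [ 594.9 -113.5  112. ]
rA [485.5 147.9 140. ]
rB [ 473.2 -107.4  112. ]
b1 [403.3 215.2  26. ]
b2 [370.9  70.5  26. ]
w [ 391.4 -144.6   26. ]
[[ 0.9  0.4 -0. ]
 [ 0.4 -0.9  0. ]
 [ 0.  -0.  -1. ]]
```

Call:
{"method": "jog_arm", "body": {"plan": [0,0,0,0,0,8,0,0,0,0,0,0,8,0,0,0,0,0,0,8,0,37,-39,0,0,0,0,0,37,-39,0,0,0,0,0,37,-39,0,0,0,0,0,37,-39,0,0,0,0,0,37,-39,0,0,0,0,0], "newtons": 20}}

```text
clock: 1.1
ee_pos: [420.8, -396.0, 404.2]
tool_rot: [1.0, -0.025, -0.0, -0.0]
force: [0.7, -0.1, 0.2]
finger_gap: 0.001
finger_force: 0.0
```

Call:
{"method": "jog_arm", "body": {"plan": [37,-39,0,0,0,0,0,37,-39,0,0,0,0,0,37,-39,0,0,0,0,0,0,0,0,0,0,0,0,0,0,0,0,0,0,0]}}

```text
clock: 1.72
ee_pos: [536.4, -286.1, 404.0]
tool_rot: [1.0, -0.025, -0.001, -0.0]
force: [-0.5, 0.2, 0.5]
finger_gap: -0.002
finger_force: 0.0
```

```bash
python3 - <<'E'
from station import *
import cv2,pickle
s=get_state();print({k:s[k] for k in('clock','ee_pos','tool_rot','force','joint_pos')})
f=grab_frame('wrist');cv2.imwrite('pics/w1.png',f['pixels']);pickle.dump(f,open('pics/w1.pkl','wb'))
E
```

```text
{'clock': 1.725, 'ee_pos': array([ 536.37031378, -286.06929707,  404.02878068]), 'tool_rot': array([ 9.99696016e-01, -2.46434555e-02, -7.55894148e-04, -6.47409576e-05]), 'force': array([-0.46151535,  0.22300814,  0.46307562]), 'joint_pos': array([-6.05216915e-01,  1.81975182e-01,  1.65562828e+00, -7.47124325e-04,
        1.30532437e+00,  1.01506783e+00])}
```

View pics/w1.png

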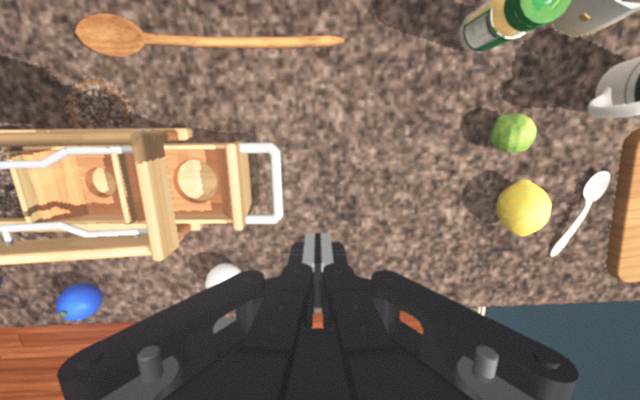

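The wrist view shows the bow's bar at col ≈279, rows 147–218, with its middle at (279,183). The fingertip is at about (318,240), right of the bar. The fruit and spoon are well clear.

```bash
python3 - <<'E'
from h import *
np.set_printoptions(precision=1,suppress=True)
T=pickle.load(open('pics/top0.pkl','rb'));W=pickle.load(open('pics/w1.pkl','rb'))
c=lambda x,y:(185+(x+.5)/4-.5,165+(y+.5)/4-.5)
print(tri(ray(T,c(684,142)),ray(W,(279,183))),plane(W,(279,183),38),plane(W,(277.5,152),38),plane(W,(280,213),38))
print('end board outer top',plane(W,(173,150),112),plane(W,(176,245),112),'lime side',plane(W,(245,190),60))
E
```

```text
(array([ 532.5, -235.9,   27.8]), np.float64(2.82260122069716)) [ 533.7 -238.5   38. ] [ 571.6 -240.    38. ] [ 494.7 -236.4   38. ]
end board outer top [ 585.4 -153.7  112. ] [ 489.5 -138.5  112. ] lime side [ 531.9 -201.6   60. ]
```

Call:
{"method": "jog_arm", "body": {"plan": [-1,2,50,0,0,0,0,-1,2,50,0,0,0,0,-1,2,50,0,0,0,0,0,0,40,0,0,0,0,0,0,18,0,0,0,0,0,0,0,0,0,0,0]}}

```text
clock: 2.52
ee_pos: [532.3, -292.5, 195.6]
tool_rot: [1.0, -0.026, -0.001, -0.001]
force: [0.3, 0.4, 0.3]
finger_gap: -0.001
finger_force: 0.0
```

Call:
{"method": "jog_arm", "body": {"plan": [0,-10,0,0,0,0,0,0,-8,0,0,0,0,0,0,-8,0,0,0,0,0,0,-8,0,0,0,0,0,0,-8,0,0,0,0,0,0,-8,0,0,0,0,0]}}

```text
clock: 3.28
ee_pos: [535.9, -242.5, 197.2]
tool_rot: [1.0, -0.025, 0.0, 0.001]
force: [-2.0, -4.2, 1.5]
finger_gap: 0.0
finger_force: 2.4
```

Call:
{"method": "jog_arm", "body": {"plan": [0,-8,0,0,0,0,0,0,-8,0,0,0,0,0,0,-8,0,0,0,0,0,0,-8,0,0,0,0,0,0,-4,0,0,0,0,0,0,0,0,0,0,0,0]}}

```text
clock: 4.03
ee_pos: [537.7, -205.8, 196.9]
tool_rot: [1.0, -0.025, 0.0, -0.0]
force: [-0.5, -2.2, 1.6]
finger_gap: 0.004
finger_force: 1.1
```

Call:
{"method": "jog_arm", "body": {"plan": [0,-4,0,0,0,0,0,0,-3,0,0,0,0,0,0,0,0,0,0,0,0]}}

```text
clock: 4.4
ee_pos: [538.0, -198.9, 196.8]
tool_rot: [1.0, -0.025, 0.0, -0.0]
force: [-0.9, -2.9, 1.4]
finger_gap: -0.003
finger_force: 1.5
```

Call:
{"method": "jog_arm", "body": {"plan": [0,-4,0,0,0,0,0,0,-3,0,0,0,0,0,0,0,0,0,0,0,0]}}

```text
clock: 4.78
ee_pos: [538.2, -194.6, 197.0]
tool_rot: [1.0, -0.024, 0.0, 0.004]
force: [-3.1, -13.4, -0.2]
finger_gap: -0.002
finger_force: 7.2
```

Call:
{"method": "jog_arm", "body": {"plan": [0,-3,0,0,0,0,0,0,0,0,0,0,0,0]}}

```text
clock: 5.03
ee_pos: [538.2, -193.7, 197.1]
tool_rot: [1.0, -0.023, 0.001, 0.006]
force: [-3.8, -22.7, -2.8]
finger_gap: 0.0
finger_force: 10.9
```

Call:
{"method": "jog_arm", "body": {"plan": [0,-3,0,0,0,0,0,0,0,0,0,0,0,0]}}

```text
clock: 5.28
ee_pos: [538.2, -192.6, 197.2]
tool_rot: [1.0, -0.023, 0.001, 0.009]
force: [-5.7, -29.8, -4.0]
finger_gap: 0.001
finger_force: 14.6
```

Call:
{"method": "jog_arm", "body": {"plan": [0,15,0,0,0,0,0,0,20,0,0,0,0,0,0,12,0,0,0,0,0,0,0,-50,0,0,0,0,0,0,-60,0,0,0,0,0,0,-60,0,0,0,0,0,0,-55,0,0,0,0,0,0,0,0,0,0,0]}}

```text
clock: 6.28
ee_pos: [537.9, -233.6, 428.9]
tool_rot: [1.0, -0.025, 0.006, 0.003]
force: [0.2, 0.7, 0.2]
finger_gap: -0.002
finger_force: 0.0
```

Call:
{"method": "jog_arm", "body": {"plan": [-14,-40,0,0,0,0,0,-14,-40,0,0,0,0,0,-14,-40,0,0,0,0,0,-14,-40,0,0,0,0,0,-14,-30,0,0,0,0,0,-14,-30,0,0,0,0,0,-14,-30,0,0,0,0,0,0,0,0,0,0,0,0]}}

```text
clock: 7.28
ee_pos: [449.7, 23.2, 420.0]
tool_rot: [1.0, -0.023, -0.002, -0.001]
force: [1.6, -0.5, -0.1]
finger_gap: 0.005
finger_force: 0.0
```

```bash
python3 - <<'E'
from station import *
import cv2,pickle
s=get_state();print({k:s[k] for k in('clock','ee_pos','tool_rot','force','joint_pos')})
f=grab_frame('wrist');cv2.imwrite('pics/w2.png',f['pixels']);pickle.dump(f,open('pics/w2.pkl','wb'))
E
```

```text
{'clock': 7.275, 'ee_pos': array([449.69273056,  23.20507249, 419.9667874 ]), 'tool_rot': array([ 9.99727035e-01, -2.33013513e-02, -1.59675702e-03, -5.93971212e-04]), 'force': array([ 1.55137794, -0.47980529, -0.11286296]), 'joint_pos': array([-1.04804052e-01, -1.82745394e-01,  1.98986182e+00,  9.49684048e-04,
        1.33775596e+00,  1.51237843e+00])}
```

View pics/w2.png

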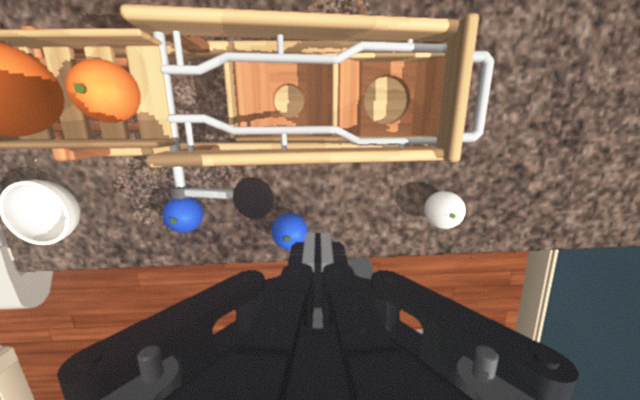

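The drawer is home: its front is under the end board at col 465, and the holes at (289,99) and (386,99) lie under the rail widenings. The pad is at (253,198), radius about 20 px. Now I'll triangulate it.

```bash
python3 - <<'E'
from h import *
np.set_printoptions(precision=1,suppress=True)
T=pickle.load(open('pics/top0.pkl','rb'));W=pickle.load(open('pics/w2.pkl','rb'));S=pickle.load(open('pics/scene0.pkl','rb'))
c=lambda x,y:(185+(x+.5)/4-.5,165+(y+.5)/4-.5)
s=lambda x,y:(190+(x+.5)/3.8-.5,180+(y+.5)/3.8-.5)
g=W['pixels'].max(2);m=np.zeros_like(g);m[175:222,228:278]=g[175:222,228:278]<50
n,l,st,ce=cv2.connectedComponentsWithStats(m);i=1+st[1:,4].argmax();print(ce[i],st[i])
w=ce[i]
print(tri(ray(T,c(326,222)),ray(W,w)),tri(ray(S,s(460,179)),ray(W,w)),plane(W,w,133))
E
```

```text
[236. 204.] [236 204   1   1   1]
(array([450.6,  89. , 162.7]), np.float64(8.33288068305875)) (array([442.5, 100. , 134.5]), np.float64(5.651458210464012)) [444.2 102.3 133. ]
```

```bash
python3 - <<'E'
from h import *
np.set_printoptions(precision=1,suppress=True)
T=pickle.load(open('pics/top0.pkl','rb'));W=pickle.load(open('pics/w2.pkl','rb'));S=pickle.load(open('pics/scene0.pkl','rb'))
c=lambda x,y:(185+(x+.5)/4-.5,165+(y+.5)/4-.5)
s=lambda x,y:(190+(x+.5)/3.8-.5,180+(y+.5)/3.8-.5)
w=(253,198)
print(tri(ray(T,c(326,222)),ray(W,w)),tri(ray(S,s(460,179)),ray(W,w)),plane(W,w,133))
E
```

```text
(array([447.8,  89.2, 124.1]), np.float64(3.619366416784053)) (array([448.4,  87.3, 126.8]), np.float64(1.4993465263556927)) [449.5  85.2 133. ]
```

Call:
{"method": "jog_arm", "body": {"plan": [-5,-33,0,0,0,0,0,-5,-32,0,0,0,0,0,0,0,50,0,0,0,0,0,0,40,0,0,0,0,0,0,10,0,0,0,0,0,0,0,0,0,0,0]}}

```text
clock: 8.07
ee_pos: [444.4, 86.4, 321.4]
tool_rot: [1.0, -0.025, -0.001, 0.0]
force: [0.1, 0.2, 0.3]
finger_gap: -0.001
finger_force: 0.0
```

```bash
python3 - <<'E'
from station import *
import cv2,numpy as np
a=grab_frame('wrist')['pixels'];b=grab_frame('scene')['pixels'][170:310,180:404]
cv2.imwrite('pics/p3.png',np.vstack([cv2.resize(a,(448,280)),cv2.resize(b,(448,280),interpolation=cv2.INTER_CUBIC)]))
E
```

```text
(no output)
```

View pics/p3.png

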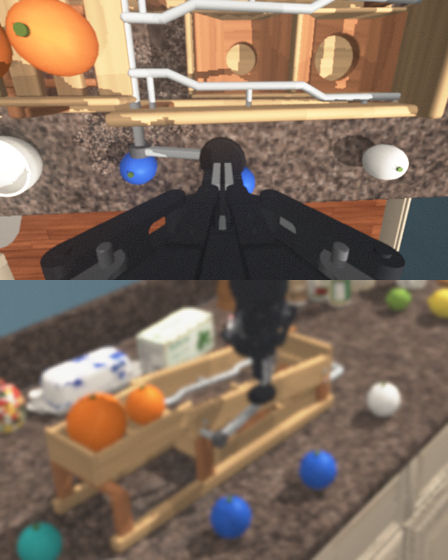

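The fingertips (panel 1 at about (222,165)) stand over the pad at (222,155), slightly toward the robot, as intended. The blue ball is below and clear. Pressing now.

Call:
{"method": "jog_arm", "body": {"plan": [0,0,12,0,0,0,0,0,0,6,0,0,0,0,0,0,6,0,0,0,0,0,0,6,0,0,0,0,0,0,0,0,0,0,0]}}

```text
clock: 8.8
ee_pos: [445.1, 86.3, 292.8]
tool_rot: [1.0, -0.025, 0.002, 0.001]
force: [-0.4, -3.2, 5.7]
finger_gap: 0.0
finger_force: 2.9
```

Call:
{"method": "jog_arm", "body": {"plan": [0,0,6,0,0,0,0,0,0,6,0,0,0,0,0,0,5,0,0,0,0,0,0,4,0,0,0,0,0,0,0,0,0,0,0]}}

```text
clock: 9.43
ee_pos: [444.6, 86.8, 271.0]
tool_rot: [1.0, -0.025, 0.001, 0.0]
force: [1.5, -3.0, 2.3]
finger_gap: 0.001
finger_force: 1.6
```

Call:
{"method": "jog_arm", "body": {"plan": [0,0,0,0,0,0,0,0,0,0,0,0,0,0,0,0,0,0,0,0,0,0,0,0,0,0,0,0,0,0,0,0,0,0,0,0,0,0,0,0,0,0,0,0,0,0,0,0,0,0,0,0,0,0,0,0]}}

```text
clock: 10.42
ee_pos: [444.2, 87.0, 270.8]
tool_rot: [1.0, -0.025, 0.0, -0.0]
force: [2.2, -1.7, 3.2]
finger_gap: -0.003
finger_force: 1.5
```

```bash
python3 - <<'E'
from station import *
import cv2,numpy as np
a=grab_frame('wrist')['pixels'];b=grab_frame('top')['pixels'][165:255,185:375]
cv2.imwrite('pics/p4.png',np.vstack([cv2.resize(a,(448,280)),cv2.resize(b,(448,212),interpolation=cv2.INTER_CUBIC)]))
E
```

```text
(no output)
```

View pics/p4.png

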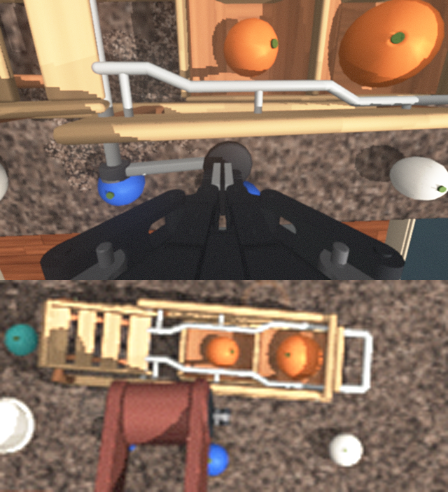

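Both oranges are in the drawer: small in the inner compartment at (250,45), large in the outer one at (395,40), and the tray is empty. I'll raise the lever slowly, then go clear.

Call:
{"method": "jog_arm", "body": {"plan": [0,0,-6,0,0,0,0,0,0,-6,0,0,0,0,0,0,-6,0,0,0,0,0,0,-6,0,0,0,0,0,0,-6,0,0,0,0,0,0,-6,0,0,0,0,0,0,-8,0,0,0,0,0,0,-10,0,0,0,0]}}

```text
clock: 11.52
ee_pos: [443.8, 86.6, 324.7]
tool_rot: [1.0, -0.025, -0.001, 0.0]
force: [-0.7, 0.1, 0.3]
finger_gap: 0.004
finger_force: 0.0
```

Call:
{"method": "jog_arm", "body": {"plan": [0,0,-30,0,0,0,0,0,0,-40,0,0,0,0,-30,30,-20,0,0,0,0,-30,40,0,0,0,0,0,-20,40,0,0,0,0,0,0,0,0,0,0,0,0,0,0,0,0,0,0,0,0,0,0,0,0,0,0]}}

```text
clock: 12.52
ee_pos: [359.2, -18.3, 414.8]
tool_rot: [1.0, -0.024, -0.0, -0.0]
force: [-0.2, -0.0, 0.7]
finger_gap: -0.002
finger_force: 0.0
```

```bash
python3 - <<'E'
from station import *
import cv2,numpy as np
from h import *
fa=grab_frame('wrist');a=fa['pixels'];ft=grab_frame('top');b=ft['pixels'][165:255,185:375];c=grab_frame('scene')['pixels'][170:310,180:404]
cv2.imwrite('pics/p5.png',np.hstack([np.vstack([cv2.resize(a,(448,280)),cv2.resize(b,(448,212),interpolation=cv2.INTER_CUBIC)]),np.vstack([cv2.resize(c,(350,219)),np.zeros((273,350,3),np.uint8)])]))
s=get_state();print(s['clock'],s['ee_pos'],s['force'])
E
```

```text
12.675 [359.0867033  -18.31453499 414.58273879] [0.53223968 0.25433866 0.81941839]
```

View pics/p5.png

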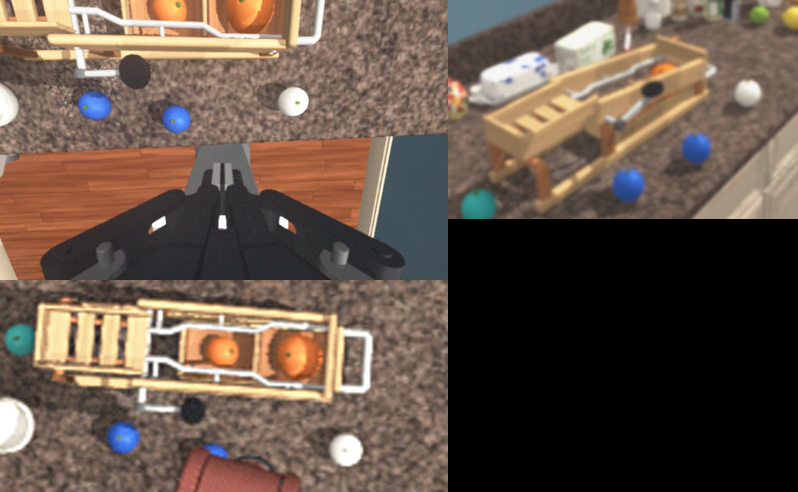

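The tray lies level and the pad is back at its first place. The drawer is home, and the oranges' spacing (33 px) matches the holes' (32 px). Bystanders haven't moved.

```bash
python3 -c "
from station import *
print(close_job())"
```

```text
the job is handed in; nothing more can be done
None
```

I pushed the drawer fully home, then pressed the lever: each orange dropped into its own drawer compartment, and the spacing matches the holes. The tray is level again, the bystanders in view haven't moved, and the job is handed in after about 13 s on the robot clock; no verdict came back.

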